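Put the crucible in the bench desiccator and close it

TASK

Put the white porcelain crucible away in the small desiccator: first stand it upright in the middle of the white plate in the blue dish, then set the clear cover over it so that it sits flat inside the dish's raised rim. Set both down rather than dropping them, and leave the glass weighing bottle where it stands.

Things in the scene. Friction and masses are not known exactly. Their poses are not given: they have to be found in the camera images.
- dish: Base of the desiccator: a fixed, low round blue dish, 144 mm across, standing on the worktop, with a white perforated plate inside. Origin: centre of its underside, z up. The plate is flat and its top is 12 mm above the origin; a blue rim round it, 134 mm across inside and 144 mm outside, stands up to 18 mm above the origin.
- cover_knob (a point): Desiccator's loose cover: a clear plastic bell, open below, with a blue foot ring and a blue round knob on top. Upright, 110 mm across at the foot, 87 mm high; inside 94 mm across, 58 mm high; 0.16 kg. The knob is 24 mm across, from 62 to 87 mm above the foot; this point is on the axis, 76 mm above the foot's underside. z up. In the dish it has 12 mm play all round inside the rim.
- crucible_center (a point): Loose white porcelain crucible with its lid (fixed on), 46 mm high, 0.045 kg, a cone 19 mm across at the foot and 41 mm at the lid's rim, which is widest 34 mm above the foot. This point is on its axis half-way up, 23 mm above its underside; z up. Hold it with two fingers across the lid's rim and the body just below; do not grip the lid's small knob (34 to 46 mm up).
- weighing_bottle_center (a point): Bystander, not to be moved: clear glass weighing bottle with lid, 41 mm across, 52 mm high. The point is on its axis half-way up, 26 mm above its underside. It and the crucible stand in two places on the left that may be swapped.

How it is judged:
By the outcome, as a careful person would: the job done as asked, in the order asked, and still so for the second after the job is handed in, with the robot touching nothing.
It also fails if it takes over 58 s, if anything falls off the work surface, if the arm or the gripper's body presses on something with over 40 N, if the wrist force passes 120 N, or if a joint passes its speed limit or range.

ROBOT

A 6-joint arm with a two-finger parallel gripper is mounted at the origin on the work surface; the furniture and walls round the work are solid. World frame = base frame: x ahead of the robot, y to its left, z up, the work surface at z = 0. Lengths are in mm, angles in rad, forces in N, time in s.
With the tool pointing down it reaches from about 325 to 900 mm from the base axis. Payload 3.5 kg.
Tool frame: the origin (TCP) lies midway between the tips of the shut fingers; the grasp point (between the pads) lies pinch_z behind it (pinch_z is the distance from the TCP to the grasp point, in mm); z points along the fingers, y is the line along which they close (so a half turn about z gives the same grasp; the last joint's range is limited). The gripper opens to 85 mm and grips with 20 to 120 N. Pads are 22 mm wide; open, the fingers measure 114 mm over their backs; the gripper's body (76 mm by 85 mm) begins 54 mm behind the grasp point. The pads swing forward as they close: fully open they stand 13 mm farther back than shut.
Start: joints at [1.195, 0.276, -0.026, 1.268, 0, 1.467], TCP at [168.4, 601.883, 231.313] pointing down, gripper open.
Joint ranges: [-3.12, 3.12], [-0.85, 1.88], [-1.08, 1.24], [-1.95, 2.15], [-1.57, 1.53], [-3.14, 3.14]. Speed limits (rad/s): [2.57, 2.57, 3.14, 3.14, 3.14, 3.14].

INTERFACE

Orientations are given as a rotation vector (axis times angle).
In Python, from station import * gives the robot as it stands.
- The arm moves only by the shell command python3 -m pendant 'ROWS'. ROWS is JSON, a list of rows, each an object of numbers: "dx", "dy", "dz": the shift along the tool's x, y, z in m; "ax", "ay", "az": the turn, a rotation vector about the tool's x, y, z in degrees; "grip": the closure, from 0 (fully open) to 1 (shut). In form: [{"dx": .., "dy": .., "dz": .., "ax": .., "ay": .., "az": .., "grip": ..}, ...]. A call has exactly 5 rows; each row is the pose to reach, as a shift and turn from the pose commanded when the call began, along the tool's axes at that moment; what a row does not reach only later rows make up. A row lasts 1/10 s, in which the tool goes at most 50 mm and 8.59 degrees, less where a joint would pass 70% of its speed; a pose out of reach is approached as far as the arm can. A call with a gripper value outside its range is refused whole. The fingers move at their own pace and stop on an object; the grip force is fixed at half the most. Time passes only in rows, so rows that repeat a pose let the fingers close, or fill a call up. It gives the time, the measured TCP pose, the force, the opening and the grip force at its end, in the units of the state.
- get_obs(): the state, without advancing time (a new reading comes with each control period).
- capture(name): name is "side" or "top" or "wrist"; returns a dict with "image" (384x512x3 uint8, red, green, blue), "fx", "fy", "cx", "cy" (pixels), "view" (4x4, takes a point from world to camera coordinates). Camera axes: x right, y up, looking along -z (the intrinsics and any distortion apply to the point x, -y, -z); pixel columns grow to the right and rows downward; lengths in mm; the calibration is good to about 2 mm. A picture is of the moment at which its call begins. There is no depth.
- finish_job(): hands the job in; it is judged then, once.
The state is a dict: "clock": time; "q": joint angles; "joint_velocities": joint speeds; "tau": joint torques, N m; "eef_pos": TCP position; "orientation": TCP orientation; "wrist_force": force on the tool from outside, world axes, zero at the start; "torque": the same for the moment, N m; "finger_gap": opening from 0.0 (shut) to 1.0 (fully open); "gripper_force": force on a finger pad.
Only numpy, scipy, OpenCV 4.12 (cv2) and the standard library are available. Lean on these libraries where they do the work, as an engineer would, in place of code of your own. Each camera call takes 0.05 s, during which the arm holds its last target. There are 200 camera calls.

## Working session

There is one attempt and no reset: what is moved stays moved. The work goes in short steps, Python scripts to look and compute and a shell command to move; the robot and the scene stay as the last step left them, time stands still between calls to the robot, and variables do not carry over. Pictures are saved under pics/ and viewed, at most 13 in all, crops included, and the job is handed in when it is done.

View pics/a.png

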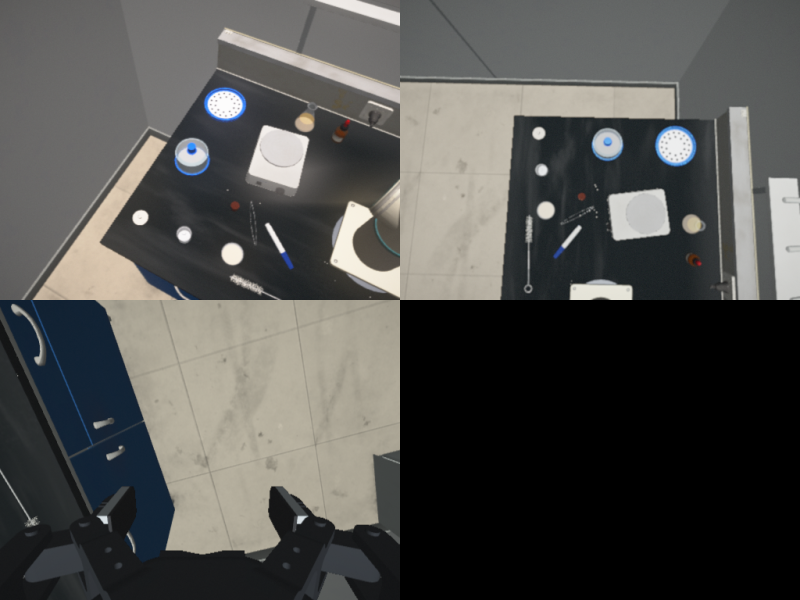

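Run:
```python
import station,inspect
print([(n,str(inspect.signature(f)) if inspect.isfunction(f) else (f if isinstance(f,(int,float)) else '')) for n,f in vars(station).items() if not n.startswith('__')])
```

```text
[('capture', '(name)'), ('finish_job', '()'), ('get_obs', '()'), ('IKError', ''), ('pinch_z', 18.700000000000003)]
```

The overview shows the dish at (675,146), the cover at (607,144) and white candidates at (538,133), (541,170) and (545,210) in the top panel. The arm is out of view. I'll zoom in to tell the candidates apart.

Run:
```python
import cv2,numpy as np
t=np.load("pics/top0.npz")["image"][...,::-1]; s=np.load("pics/side0.npz")["image"][...,::-1]
a=cv2.resize(t[140:300,140:400],None,fx=3,fy=3)[:300*1+180]
b=cv2.resize(s[90:350,120:340],(390,460)) 
a=cv2.resize(t[140:290,150:400],(400,240)); 
a2=cv2.resize(t[145:285,155:225],(230,460),interpolation=cv2.INTER_CUBIC)
b=cv2.resize(s[250:350,150:330],(560,311),interpolation=cv2.INTER_CUBIC)
b=cv2.copyMakeBorder(b,0,149,0,0,cv2.BORDER_CONSTANT)
cv2.imwrite("pics/b.png",np.hstack([a2,b]))
```

```text
(no output)
```

View pics/b.png

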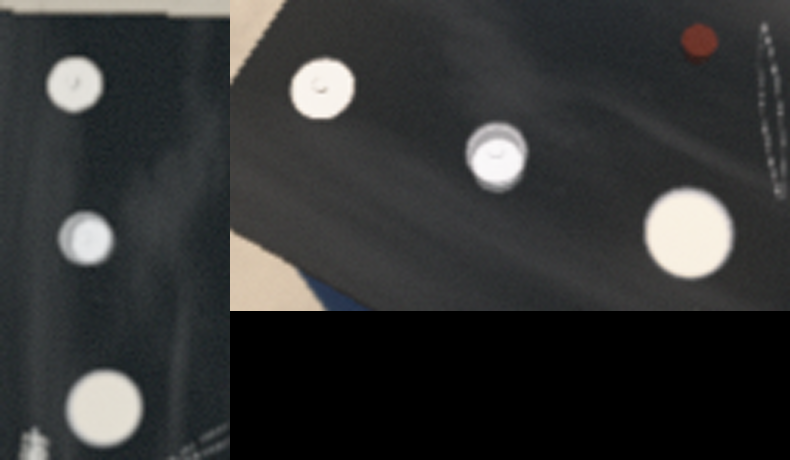

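The crucible is the far piece, at about (178,171) in the top image. The weighing bottle is the nearer one, at about (181,218). Next I'll localise the pieces from both views.

```bash
cat > h.py <<'E'
import numpy as np,cv2
def ray(c,uv):
    V=np.array(c["view"]);R=V[:3,:3];C=-R.T@V[:3,3]
    d=R.T@np.array([(uv[0]-c["cx"])/c["fx"],-(uv[1]-c["cy"])/c["fy"],-1]);return C,d/np.linalg.norm(d)
def onz(c,uv,z):
    C,d=ray(c,uv);return C+d*(z-C[2])/d[2]
def tri(*rs):
    A=sum(np.eye(3)-np.outer(d,d) for C,d in rs);b=sum((np.eye(3)-np.outer(d,d))@C for C,d in rs)
    return np.linalg.solve(A,b)
def proj(c,p):
    q=np.array(c["view"])@np.append(p,1);return np.array([c["cx"]-c["fx"]*q[0]/q[2],c["cy"]+c["fy"]*q[1]/q[2]])
def masks(im):
    h=cv2.cvtColor(im,cv2.COLOR_RGB2HSV);H,S,V=cv2.split(h)
    return (((H>95)&(H<125)&(S>130)&(V>110)).astype(np.uint8),((V>150)&(S<70)).astype(np.uint8))
def blobs(m,amin=30):
    cs,_=cv2.findContours(m,cv2.RETR_EXTERNAL,cv2.CHAIN_APPROX_NONE);out=[]
    for k in cs:
        if cv2.contourArea(k)>amin and len(k)>=5: out.append((cv2.contourArea(k),cv2.fitEllipse(k)))
    return out
E
python3 - <<'E'
from h import *
for n in("top","side"):
    c=dict(np.load(f"pics/{n}0.npz"));b,w=masks(c["image"])
    print(n)
    for nm,m in(("blue",b),("white",w)):
        for a,e in blobs(m,20):
            if a<9000: print(nm,int(a),np.round(e[0],1),np.round(e[1],1),*[np.round(onz(c,e[0],z)[:2],1) for z in(12,34,76)])
E
```

```text
top
blue 69 [203.  322.4] [ 5.4 18.4] [206.4 146.7] [209.5 143.9] [215.6 138.4]
blue 47 [265.1 184. ] [40.1 41.6] [586.2 -11.2] [581.8 -11. ] [573.6 -10.4]
blue 55 [265.5 181.2] [8.4 8.6] [594.3 -12.2] [589.8 -11.9] [581.2 -11.3]
blue 2100 [352.4 186.5] [50.8 52.7] [ 584.8 -258. ] [ 580.5 -252.8] [ 572.3 -243. ]
white 1562 [256.4 372.3] [25.1 89.1] [84.4  1.3] [90.   1.3] [100.7   1.4]
white 79 [426.8 368.3] [ 3.3 39. ] [ 104.3 -444.6] [ 109.5 -435.7] [ 119.4 -418.8]
white 168 [218.6 303.5] [ 5.6 44.5] [256.  107.2] [258.2 105.2] [262.4 101.2]
white 109 [165.  293.3] [ 5.3 31.1] [279.4 252.9] [281.2 248. ] [284.5 238.5]
white 373 [373.  286.2] [21.4 22.4] [ 310.9 -309. ] [ 312.1 -302.9] [ 314.2 -291.1]
white 357 [186.3 268.7] [21.  21.7] [345.8 198.8] [346.3 194.9] [347.1 187.5]
white 4138 [305.6 274.4] [66.9 84.6] [ 338.3 -126.3] [ 338.8 -123.8] [ 339.9 -118.9]
white 5162 [493.3 295.1] [ 37.6 206.8] [ 295.1 -633.2] [ 296.5 -620.6] [ 299.2 -596.6]
white 156 [180.8 217.1] [13.8 14.6] [486.6 221.8] [484.3 217.4] [479.8 209.2]
white 1378 [352.  186.6] [41.1 42.7] [ 584.3 -256.8] [ 580. 
[... 1504 characters left out ...]
70.5] [744.2 -46.5]
white 4241 [357.3 200.5] [74.3 78.2] [ 339.6 -143.4] [ 338.9 -129.5] [ 337.8 -102.8]
white 195 [388.4 160. ] [14.2 23.5] [ 310.4 -297.5] [ 310.5 -279.9] [ 310.7 -246.3]
white 26 [438.5 147.8] [ 1.3 63.5] [ 204.  -398.2] [ 206.6 -378.2] [ 211.5 -340.1]
white 73 [486.9 134.9] [ 3.1 40.7] [  98.3 -503.3] [ 103.4 -480.8] [ 113.  -438.1]
white 1155 [287.5 133.8] [33.9 43.5] [ 583.7 -253.6] [ 577.4 -237.1] [ 565.3 -205.5]
white 43 [335.9 109. ] [  1.3 112.8] [ 500.3 -398.2] [ 495.9 -378.3] [ 487.6 -340.2]
white 4182 [412.1  87.2] [ 18.5 420. ] [ 333.1 -581.4] [ 332.7 -557.1] [ 331.8 -510.9]
white 1311 [473.1  13.5] [ 16.6 129.6] [  252.  -1004.3] [ 253.5 -970.2] [ 256.2 -905. ]
```

```bash
python3 -m pendant '[{"dx":-0.042,"dy":-0.018,"az":-3},{"dx":-0.085,"dy":-0.037,"az":-6},{"dx":-0.127,"dy":-0.056,"az":-9},{"dx":-0.170,"dy":-0.074,"az":-12},{"dx":-0.212,"dy":-0.093,"az":-15.6}]'
python3 -m pendant '[{"dx":-0.03,"dy":-0.025},{"dx":-0.06,"dy":-0.05},{"dx":-0.09,"dy":-0.075},{"dx":-0.12,"dy":-0.10},{"dx":-0.14,"dy":-0.115}]'
cat > st.py <<'E'
from station import *
from h import *
from scipy.spatial.transform import Rotation as Ro
def delta(t):
    o=get_obs();R=Ro.from_rotvec(o["orientation"]).as_matrix()
    print("t",round(o["clock"],2),"pos",np.round(o["eef_pos"],1),"x",R[:,0].round(3),"z",R[:,2].round(3),"F",np.round(o["wrist_force"],1),"gap",round(o["finger_gap"],3),"gf",o["gripper_force"])
    print("need tool delta mm",np.round(R.T@(np.array(t)-o["eef_pos"]),1))
E
python3 -c "
from st import *
delta([615,235,150])"
```

```text
t 0.15 pos [168.2 601.3 230.4] x [-0.963  0.269  0.   ] z [-0.001 -0.002 -1.   ] F [-0.8  0.6 -0.3] gap 0.999 gf 0.0
need tool delta mm [-529.  -232.3   80.7]validation failed for argument at $[0]...
validation failed for argument at $[0]...
```

```bash
python3 -m pendant '[{"dx":-0.042,"dy":-0.018,"dz":0,"ax":0,"ay":0,"az":-3,"grip":0},{"dx":-0.085,"dy":-0.037,"dz":0,"ax":0,"ay":0,"az":-6,"grip":0},{"dx":-0.127,"dy":-0.056,"dz":0,"ax":0,"ay":0,"az":-9,"grip":0},{"dx":-0.170,"dy":-0.074,"dz":0,"ax":0,"ay":0,"az":-12,"grip":0},{"dx":-0.212,"dy":-0.093,"dz":0,"ax":0,"ay":0,"az":-15.6,"grip":0}]'
python3 -c "
from st import *
delta([615,235,150])"
```

```text
clock: 0.65
eef_pos: [348.6, 453.8, 231.0]
orientation: [0.003, -3.141, 0.0]
wrist_force: [1.0, 1.0, 0.4]
finger_gap: 0.996
gripper_force: 0.0
t 0.65 pos [348.6 453.8 231. ] x [-1.    -0.002  0.   ] z [-0. -0. -1.] F [1.  1.  0.4] gap 0.996 gf 0.0
need tool delta mm [-266.  -219.4   81. ]
```

```bash
python3 -m pendant '[{"dx":-0.034,"dy":-0.028,"dz":0,"ax":0,"ay":0,"az":0,"grip":0},{"dx":-0.068,"dy":-0.056,"dz":0,"ax":0,"ay":0,"az":0,"grip":0},{"dx":-0.102,"dy":-0.084,"dz":0,"ax":0,"ay":0,"az":0,"grip":0},{"dx":-0.136,"dy":-0.112,"dz":0.01,"ax":0,"ay":0,"az":0,"grip":0},{"dx":-0.170,"dy":-0.140,"dz":0.02,"ax":0,"ay":0,"az":0,"grip":0}]'
python3 -m pendant '[{"dx":-0.032,"dy":-0.026,"dz":0.015,"ax":0,"ay":0,"az":0,"grip":0},{"dx":-0.064,"dy":-0.052,"dz":0.03,"ax":0,"ay":0,"az":0,"grip":0},{"dx":-0.096,"dy":-0.079,"dz":0.045,"ax":0,"ay":0,"az":0,"grip":0},{"dx":-0.096,"dy":-0.079,"dz":0.06,"ax":0,"ay":0,"az":0,"grip":0},{"dx":-0.096,"dy":-0.079,"dz":0.06,"ax":0,"ay":0,"az":0,"grip":0}]'
python3 - <<'E'
from st import *
delta([615,235,100])
c=capture("wrist");np.savez("pics/w1.npz",**c)
im=c["image"][...,::-1].copy();b,w=masks(c["image"])
for a,e in blobs(w,60): print(int(a),np.round(e,1) if 0 else (np.round(e[0],1),np.round(e[1],1)),onz(c,e[0],34).round(1))
print("pred",proj(c,[615,235,34]), -np.array(c["view"])[:3,:3].T@np.array(c["view"])[:3,3])
cv2.imwrite("pics/c.png",im)
E
```

```text
clock: 1.15
eef_pos: [518.8, 313.8, 211.2]
orientation: [0.001, 3.141, 0.001]
wrist_force: [0.7, 0.5, 0.1]
finger_gap: 0.997
gripper_force: 0.0
clock: 1.65
eef_pos: [611.6, 234.7, 147.9]
orientation: [-0.004, -3.135, 0.002]
wrist_force: [-0.8, 0.4, -0.5]
finger_gap: 1.004
gripper_force: 0.0
t 1.65 pos [611.6 234.7 147.9] x [-1.     0.002  0.006] z [-0.006 -0.001 -1.   ] F [-0.8  0.4 -0.5] gap 1.004 gf 0.0
need tool delta mm [-3.7  0.4 47.9]
81 (array([385., 280.]), array([ 8.9, 14.9])) [704.2 362.9  34. ]
81 (array([132.1, 280. ]), array([ 9. , 14.9])) [703.9 106.1  34. ]
334 (array([258.5, 270. ]), array([  2. , 674.1])) [692.7 234.5  34. ]
310 (array([465.8, 269.5]), array([  3.2, 153.3])) [692.5 442.8  34. ]
229 (array([116.3, 255.4]), array([ 7.6, 47. ])) [676.4  93.6  34. ]
89 (array([ 73.6, 282.9]), array([31.6, 46.7])) [707.1  46.1  34. ]
1237 (array([273.2, 255.4]), array([  7.6, 469.5])) [676.7 249.1  34. ]
1599 (array([259., 195.]), array([44.5, 45.8])) [614.7 235.1  34. ]
1873 (array([ 11.6, 173.8]), array([ 28.7, 101.6])) [594.3   8.3  34. ]
2185 (array([238.5,  38.6]), array([49.3, 56.7])) [482.7 218.6  34. ]
37655 (array([438.5, 132.9]), array([168.1, 312.5])) [558.2 393.7  34. ]
pred [258.86752596 195.32285071] [545.90488321 234.9465965  291.19317036]
```

View pics/c.png

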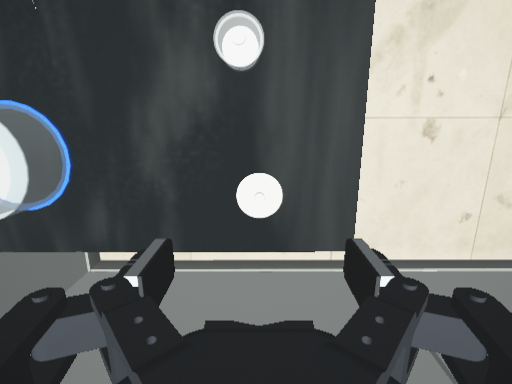

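The wrist view shows the crucible at (259,195), midway between the open fingers, and gives (614.7, 235.1). The weighing bottle is well clear at (239,39). Descending in two stages.

```bash
python3 -m pendant '[{"dx":-0.001,"dy":0,"dz":0.02,"ax":0,"ay":0,"az":0,"grip":0},{"dx":-0.003,"dy":0,"dz":0.045,"ax":0,"ay":0,"az":0,"grip":0},{"dx":-0.003,"dy":0,"dz":0.07,"ax":0,"ay":0,"az":0,"grip":0},{"dx":-0.003,"dy":0,"dz":0.09,"ax":0,"ay":0,"az":0,"grip":0},{"dx":-0.003,"dy":0,"dz":0.09,"ax":0,"ay":0,"az":0,"grip":0}]'
python3 -c "
from st import *
delta([615,235,8])"
```

```text
clock: 2.2
eef_pos: [612.8, 236.7, 59.0]
orientation: [0.002, -3.136, 0.002]
wrist_force: [-0.6, -0.3, 0.4]
finger_gap: 0.999
gripper_force: 0.0
t 2.2 pos [612.8 236.7  59. ] x [-1.    -0.002  0.006] z [-0.006 -0.001 -1.   ] F [-0.6 -0.3  0.4] gap 0.999 gf 0.0
need tool delta mm [-2.5 -1.7 51. ]
```

```bash
python3 -m pendant '[{"dx":-0.002,"dy":-0.0005,"dz":0.015,"ax":0,"ay":0,"az":0,"grip":0},{"dx":-0.002,"dy":-0.0005,"dz":0.03,"ax":0,"ay":0,"az":0,"grip":0},{"dx":-0.002,"dy":-0.0005,"dz":0.042,"ax":0,"ay":0,"az":0,"grip":0},{"dx":-0.002,"dy":-0.0005,"dz":0.05,"ax":0,"ay":0,"az":0,"grip":0},{"dx":-0.002,"dy":-0.0005,"dz":0.05,"ax":0,"ay":0,"az":0,"grip":0}]'
python3 - <<'E'
from st import *
delta([615,235,8])
c=capture("wrist");np.savez("pics/w2.npz",**c)
cv2.imwrite("pics/d.png",c["image"][...,::-1])
E
```

```text
clock: 2.7
eef_pos: [617.0, 235.1, 9.5]
orientation: [-0.001, -3.139, 0.001]
wrist_force: [-0.6, 0.2, -0.2]
finger_gap: 0.999
gripper_force: 0.0
t 2.7 pos [617.  235.1   9.5] x [-1.     0.001  0.003] z [-0.003 -0.001 -1.   ] F [-0.6  0.2 -0.2] gap 0.999 gf 0.0
need tool delta mm [ 2.  -0.1  1.5]
```

View pics/d.png

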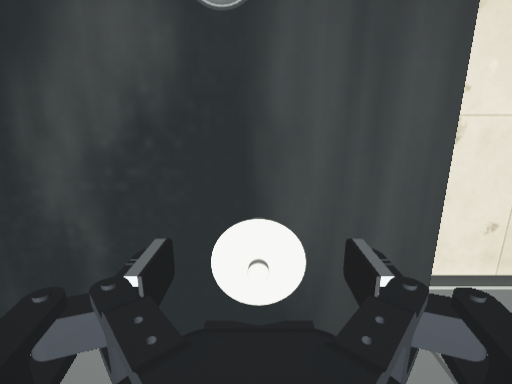

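The crucible sits at (258,262), centred between the pads at about columns 170 and 348. Closing.

```bash
python3 -m pendant '[{"dx":0.0015,"dy":0,"dz":0.001,"ax":0,"ay":0,"az":0,"grip":0.2},{"dx":0.0015,"dy":0,"dz":0.001,"ax":0,"ay":0,"az":0,"grip":0.4},{"dx":0.0015,"dy":0,"dz":0.001,"ax":0,"ay":0,"az":0,"grip":0.6},{"dx":0.0015,"dy":0,"dz":0.001,"ax":0,"ay":0,"az":0,"grip":0.7},{"dx":0.0015,"dy":0,"dz":0.001,"ax":0,"ay":0,"az":0,"grip":0.7}]'
python3 -m pendant '[{"dx":0,"dy":0,"dz":0,"ax":0,"ay":0,"az":0,"grip":0.7},{"dx":0,"dy":0,"dz":0,"ax":0,"ay":0,"az":0,"grip":0.7},{"dx":0,"dy":0,"dz":0,"ax":0,"ay":0,"az":0,"grip":0.7},{"dx":0,"dy":0,"dz":0,"ax":0,"ay":0,"az":0,"grip":0.7},{"dx":0,"dy":0,"dz":0,"ax":0,"ay":0,"az":0,"grip":0.7}]'
```

```text
clock: 3.25
eef_pos: [617.5, 235.7, 11.3]
orientation: [0.001, 3.14, 0.0]
wrist_force: [-0.8, -0.7, 5.2]
finger_gap: 0.427
gripper_force: 59.4
clock: 3.75
eef_pos: [617.6, 235.6, 11.3]
orientation: [0.001, 3.14, 0.0]
wrist_force: [-0.7, -1.1, 6.4]
finger_gap: 0.433
gripper_force: 59.5
```

```bash
python3 -m pendant '[{"dx":0,"dy":0,"dz":-0.005,"ax":0,"ay":0,"az":0,"grip":0.7},{"dx":0,"dy":0,"dz":-0.015,"ax":0,"ay":0,"az":0,"grip":0.7},{"dx":0,"dy":0,"dz":-0.03,"ax":0,"ay":0,"az":0,"grip":0.7},{"dx":0,"dy":0,"dz":-0.04,"ax":0,"ay":0,"az":0,"grip":0.7},{"dx":0,"dy":0,"dz":-0.04,"ax":0,"ay":0,"az":0,"grip":0.7}]'
python3 - <<'E'
from st import *
delta([615,235,8])
c=capture("wrist");s=capture("side");np.savez("pics/s3.npz",**s);np.savez("pics/w3.npz",**c)
u=proj(s,[615,235,80]).astype(int);print(u)
a=s["image"][max(0,u[1]-70):u[1]+70,max(0,u[0]-90):u[0]+90,::-1]
cv2.imwrite("pics/e.png",np.hstack([cv2.resize(c["image"][180:384,100:420,::-1],(400,255)),cv2.resize(a,(400,255),interpolation=cv2.INTER_CUBIC)]))
E
```

```text
clock: 4.25
eef_pos: [619.0, 236.2, 53.3]
orientation: [0.001, 3.137, 0.002]
wrist_force: [0.4, 0.7, -0.9]
finger_gap: 0.432
gripper_force: 59.9
t 4.25 pos [619.  236.2  53.3] x [-1.     0.001 -0.005] z [ 0.005  0.001 -1.   ] F [ 0.4  0.7 -0.9] gap 0.432 gf 59.93014440347906
need tool delta mm [ 4.3 -1.3 45.3]
[176 270]
```

View pics/e.png

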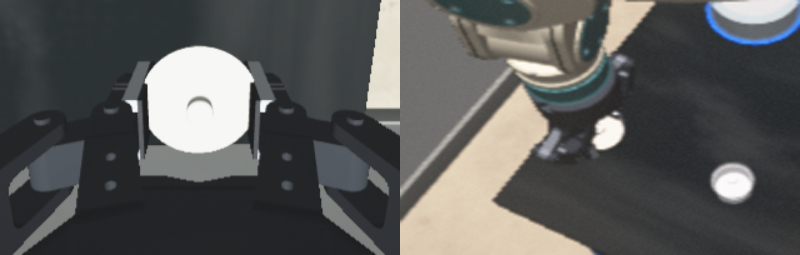

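The crucible is held level: the lid is about 86 px high, as before the grip, and the side view shows it clear of the worktop. Now I'll raise it and carry it over the dish.

```bash
python3 -m pendant '[{"dx":0,"dy":0,"dz":-0.025,"ax":0,"ay":0,"az":0,"grip":0.7},{"dx":0,"dy":0,"dz":-0.06,"ax":0,"ay":0,"az":0,"grip":0.7},{"dx":0,"dy":-0.02,"dz":-0.09,"ax":0,"ay":0,"az":0,"grip":0.7},{"dx":0.002,"dy":-0.05,"dz":-0.105,"ax":0,"ay":0,"az":0,"grip":0.7},{"dx":0.004,"dy":-0.09,"dz":-0.11,"ax":0,"ay":0,"az":0,"grip":0.7}]'
python3 -m pendant '[{"dx":0.003,"dy":-0.042,"dz":0,"ax":0,"ay":0,"az":0,"grip":0.7},{"dx":0.006,"dy":-0.084,"dz":0,"ax":0,"ay":0,"az":0,"grip":0.7},{"dx":0.009,"dy":-0.126,"dz":0,"ax":0,"ay":0,"az":0,"grip":0.7},{"dx":0.012,"dy":-0.168,"dz":0,"ax":0,"ay":0,"az":0,"grip":0.7},{"dx":0.014,"dy":-0.210,"dz":0,"ax":0,"ay":0,"az":0,"grip":0.7}]'
python3 -m pendant '[{"dx":0.003,"dy":-0.042,"dz":0,"ax":0,"ay":0,"az":0,"grip":0.7},{"dx":0.006,"dy":-0.084,"dz":0,"ax":0,"ay":0,"az":0,"grip":0.7},{"dx":0.009,"dy":-0.126,"dz":0,"ax":0,"ay":0,"az":0,"grip":0.7},{"dx":0.012,"dy":-0.160,"dz":0,"ax":0,"ay":0,"az":0,"grip":0.7},{"dx":0.012,"dy":-0.190,"dz":0,"ax":0,"ay":0,"az":0,"grip":0.7}]'
python3 -m pendant '[{"dx":0,"dy":0,"dz":0,"ax":0,"ay":0,"az":0,"grip":0.7},{"dx":0,"dy":0,"dz":0,"ax":0,"ay":0,"az":0,"grip":0.7},{"dx":0,"dy":0,"dz":0,"ax":0,"ay":0,"az":0,"grip":0.7},{"dx":0,"dy":0,"dz":0,"ax":0,"ay":0,"az":0,"grip":0.7},{"dx":0,"dy":0,"dz":0,"ax":0,"ay":0,"az":0,"grip":0.7}]'
python3 - <<'E'
from st import *
delta([587,-255,100])
c=capture("wrist");np.savez("pics/w4.npz",**c)
b,w=masks(c["image"])
for a,e in blobs(b,60): print("blue",int(a),(np.round(e[0],1),np.round(e[1],1)),onz(c,e[0],14).round(1),onz(c,e[0],18).round(1))
print("pred",proj(c,[584.5,-255.5,12]))
# lid centre: white column extent, plane at rim height
w3=dict(np.load("pics/w3.npz"));_,w=masks(w3["image"]);r=np.where(w[215:310,258])[0]+215
print(r.min(),r.max(),onz(w3,(258.5,(r.min()+r.max())/2),75))
cv2.imwrite("pics/f.png",c["image"][...,::-1])
E
```

```text
clock: 4.85
eef_pos: [614.2, 146.0, 162.6]
orientation: [-0.003, 3.138, 0.001]
wrist_force: [0.6, -0.5, 0.1]
finger_gap: 0.43
gripper_force: 60.1
clock: 5.35
eef_pos: [597.7, -65.9, 159.6]
orientation: [-0.001, -3.14, -0.001]
wrist_force: [0.4, 1.0, -0.3]
finger_gap: 0.434
gripper_force: 60.1
clock: 5.85
eef_pos: [585.5, -256.1, 159.4]
orientation: [-0.003, -3.14, -0.001]
wrist_force: [0.4, 0.1, -0.1]
finger_gap: 0.428
gripper_force: 60.1
clock: 6.35
eef_pos: [586.7, -253.3, 160.2]
orientation: [0.001, -3.141, -0.0]
wrist_force: [-0.1, 0.8, -1.2]
finger_gap: 0.43
gripper_force: 60.1
t 6.35 pos [ 586.7 -253.3  160.2] x [-1.    -0.001  0.   ] z [-0.  0. -1.] F [-0.1  0.8 -1.2] gap 0.43 gf 60.101123038621154
need tool delta mm [-0.4 -1.7 60.2]
blue 541 (array([487.7, 176.4]), array([ 91.3, 111.7])) [578.9 -15.9  14. ] [578.1 -19.2  18. ]
blue 3647 (array([255.4, 176.1]), array([126.8, 132.1])) [ 579.1 -256.3   14. ] [ 578.3 -256.2   18. ]
pred [256.16824233 180.82544429]
217 302 [616.94630562 236.24134112  75.        ]
```

View pics/f.png

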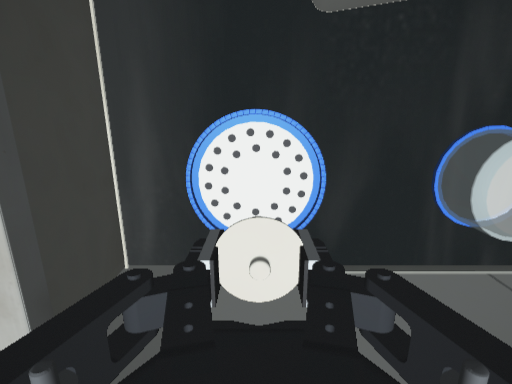

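Run:
```python
from st import *
from scipy.optimize import least_squares
c=dict(np.load("pics/w4.npz"));b,w=masks(c["image"])
m=b.copy();m[:,400:]=0
k=max(cv2.findContours(m,cv2.RETR_EXTERNAL,cv2.CHAIN_APPROX_NONE)[0],key=cv2.contourArea)[:,0]
k=k[k[:,1]<215]
P=np.array([onz(c,p,18)[:2] for p in k])
for fit in(0,1):
    f=lambda q:np.hypot(*(P-q[:2]).T)-(q[2] if fit else 72)
    s=least_squares(f,[584,-255,72],loss="soft_l1");print(s.x,np.abs(s.fun).mean())
for col in(250,258,268):
    r=np.where(w[:,col])[0];r=r[(r>212)&(r<310)];print(col,r.min(),r.max())
o=get_obs();print(o["eef_pos"])
```

```text
[ 585.76731367 -256.19993143   72.        ] 5.717045945259534
[ 581.61968333 -256.27650653   68.15611969] 5.426017121493977
250 213 301
258 214 302
268 213 301
[ 586.71579929 -253.44299581  160.33369553]
```

Run:
```python
from st import *
from scipy.optimize import least_squares
c=dict(np.load("pics/w4.npz"));b,w=masks(c["image"])
m=b.copy();m[:,400:]=0;m[215:]=0
k=cv2.convexHull(cv2.findNonZero(m))[:,0];k=k[k[:,1]<212]
P=np.array([onz(c,p,18)[:2] for p in k])
for fit in(0,1):
    f=lambda q:np.hypot(*(P-q[:2]).T)-(q[2] if fit else 72)
    s=least_squares(f,[584,-255,72],loss="soft_l1");print(s.x,np.abs(s.fun).mean())
print("lid",onz(c,(259,259.5),182))
```

```text
[ 584.04947586 -256.2391619    72.        ] 0.10414080289641117
[ 583.8486262  -256.22908428   71.82899735] 0.06138479380875093
lid [ 584.73213065 -252.97151242  182.        ]
```

Dish centre (584.0, -256.2), crucible (584.7, -253.0). Correcting that, lowering to just above the plate, then creeping down while watching the force.

```bash
python3 -m pendant '[{"dx":0.0005,"dy":-0.003,"dz":0.025,"ax":0,"ay":0,"az":0,"grip":0.7},{"dx":0.0005,"dy":-0.003,"dz":0.06,"ax":0,"ay":0,"az":0,"grip":0.7},{"dx":0.0005,"dy":-0.003,"dz":0.095,"ax":0,"ay":0,"az":0,"grip":0.7},{"dx":0.0005,"dy":-0.003,"dz":0.12,"ax":0,"ay":0,"az":0,"grip":0.7},{"dx":0.0005,"dy":-0.003,"dz":0.128,"ax":0,"ay":0,"az":0,"grip":0.7}]'
python3 -m pendant '[{"dx":0,"dy":0,"dz":0.002,"ax":0,"ay":0,"az":0,"grip":0.7},{"dx":0,"dy":0,"dz":0.004,"ax":0,"ay":0,"az":0,"grip":0.7},{"dx":0,"dy":0,"dz":0.005,"ax":0,"ay":0,"az":0,"grip":0.7},{"dx":0,"dy":0,"dz":0.006,"ax":0,"ay":0,"az":0,"grip":0.7},{"dx":0,"dy":0,"dz":0.006,"ax":0,"ay":0,"az":0,"grip":0.7}]'
python3 -c "
from st import *
delta([585,-256,22])"
```

```text
clock: 6.9
eef_pos: [583.6, -255.5, 29.0]
orientation: [0.0, -3.136, -0.005]
wrist_force: [-0.7, 0.5, -0.3]
finger_gap: 0.433
gripper_force: 60.1
clock: 7.4
eef_pos: [586.7, -257.8, 27.3]
orientation: [0.001, 3.14, -0.001]
wrist_force: [1.1, 0.6, -1.0]
finger_gap: 0.43
gripper_force: 60.1
t 7.4 pos [ 586.7 -257.8   27.3] x [-1.     0.    -0.001] z [ 0.001 -0.001 -1.   ] F [ 1.1  0.6 -1. ] gap 0.43 gf 60.10659283201676
need tool delta mm [1.8 1.8 5.3]
```

```bash
for i in 1 2; do python3 -m pendant '[{"dx":0,"dy":0,"dz":0.0005,"ax":0,"ay":0,"az":0,"grip":0.7},{"dx":0,"dy":0,"dz":0.001,"ax":0,"ay":0,"az":0,"grip":0.7},{"dx":0,"dy":0,"dz":0.0015,"ax":0,"ay":0,"az":0,"grip":0.7},{"dx":0,"dy":0,"dz":0.0015,"ax":0,"ay":0,"az":0,"grip":0.7},{"dx":0,"dy":0,"dz":0.0015,"ax":0,"ay":0,"az":0,"grip":0.7}]' | grep -E "pos|wrist"; done
```

```text
eef_pos: [586.1, -257.4, 24.7]
wrist_force: [-0.5, -0.3, -0.4]
eef_pos: [586.2, -257.4, 23.4]
wrist_force: [-2.1, 0.4, 0.3]
```

```bash
python3 -m pendant '[{"dx":0,"dy":0,"dz":0.0005,"ax":0,"ay":0,"az":0,"grip":0.7},{"dx":0,"dy":0,"dz":0.001,"ax":0,"ay":0,"az":0,"grip":0.7},{"dx":0,"dy":0,"dz":0.001,"ax":0,"ay":0,"az":0,"grip":0.7},{"dx":0,"dy":0,"dz":0.001,"ax":0,"ay":0,"az":0,"grip":0.7},{"dx":0,"dy":0,"dz":0.001,"ax":0,"ay":0,"az":0,"grip":0.7}]' | grep -E "pos|wrist"
python3 - <<'E'
from st import *
c=capture("wrist");b,w=masks(c["image"])
cv2.imwrite("pics/g.png",c["image"][...,::-1])
np.savez("pics/w5.npz",**c)
for z in(46+1,):print(c["view"][:,3])
E
```

```text
eef_pos: [586.6, -257.5, 23.3]
wrist_force: [-0.8, 0.2, 5.4]
[257.62593482 545.20804542 -22.6469363    1.        ]
```

View pics/g.png

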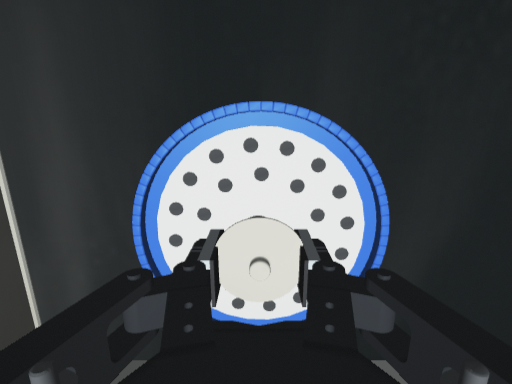

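The force rose to 5.4 N, so the foot is on the plate. The lid is at (260,259) and the rim is centred near column 261. Checking the offset numerically before release.

```bash
cat >> h.py <<'E'
def dishfit(c,rmax=212,cmax=512):
    from scipy.optimize import least_squares
    b,_=masks(c["image"]);m=b.copy();m[rmax:]=0;m[:,cmax:]=0
    k=cv2.convexHull(cv2.findNonZero(m))[:,0];k=k[k[:,1]<rmax-3]
    P=np.array([onz(c,p,18)[:2] for p in k]);s=least_squares(lambda q:np.hypot(*(P-q).T)-72,[584,-256],loss="soft_l1")
    return s.x,np.abs(s.fun).mean()
E
python3 - <<'E'
from st import *
c=dict(np.load("pics/w5.npz"));print(dishfit(c),onz(c,(260,259.5),46))
E
```

```text
(array([ 584.18907541, -256.3551164 ]), np.float64(0.09270236425504068)) [ 584.10608143 -256.71746787   46.        ]
```

Within 0.5 mm of centre. Releasing and backing straight up.

```bash
python3 -m pendant '[{"dx":0,"dy":0,"dz":-0.0005,"ax":0,"ay":0,"az":0,"grip":0.55},{"dx":0,"dy":0,"dz":-0.0005,"ax":0,"ay":0,"az":0,"grip":0.45},{"dx":0,"dy":0,"dz":-0.0005,"ax":0,"ay":0,"az":0,"grip":0.35},{"dx":0,"dy":0,"dz":-0.0005,"ax":0,"ay":0,"az":0,"grip":0.2},{"dx":0,"dy":0,"dz":-0.0005,"ax":0,"ay":0,"az":0,"grip":0.1}]'
python3 -m pendant '[{"dx":0,"dy":0,"dz":0,"ax":0,"ay":0,"az":0,"grip":0.1},{"dx":0,"dy":0,"dz":-0.01,"ax":0,"ay":0,"az":0,"grip":0.1},{"dx":0,"dy":0,"dz":-0.03,"ax":0,"ay":0,"az":0,"grip":0.1},{"dx":0,"dy":0,"dz":-0.06,"ax":0,"ay":0,"az":0,"grip":0.1},{"dx":0,"dy":0,"dz":-0.1,"ax":0,"ay":0,"az":0,"grip":0.1}]'
python3 -m pendant '[{"dx":0,"dy":0.02,"dz":-0.035,"ax":0,"ay":0,"az":0,"grip":0.1},{"dx":0.001,"dy":0.065,"dz":-0.05,"ax":0,"ay":0,"az":0,"grip":0.1},{"dx":0.001,"dy":0.11,"dz":-0.06,"ax":0,"ay":0,"az":0,"grip":0.1},{"dx":0.002,"dy":0.155,"dz":-0.06,"ax":0,"ay":0,"az":0,"grip":0.1},{"dx":0.003,"dy":0.20,"dz":-0.06,"ax":0,"ay":0,"az":0,"grip":0.1}]'
python3 -m pendant '[{"dx":0.001,"dy":0.03,"dz":0,"ax":0,"ay":0,"az":0,"grip":0},{"dx":0.002,"dy":0.047,"dz":0,"ax":0,"ay":0,"az":0,"grip":0},{"dx":0.002,"dy":0.047,"dz":0,"ax":0,"ay":0,"az":0,"grip":0},{"dx":0.002,"dy":0.047,"dz":0,"ax":0,"ay":0,"az":0,"grip":0},{"dx":0.002,"dy":0.047,"dz":0,"ax":0,"ay":0,"az":0,"grip":0}]'
python3 - <<'E'
from st import *
c=capture("wrist");t=capture("top");s=capture("side");np.savez("pics/w6.npz",**c)
delta([582,-10,61])
for n,q in(("w",c),("t",t),("s",s)):
    b,w=masks(q["image"])
    for nm,m in(("blue",b),("white",w)):
        for a,e in blobs(m,40):
            p=proj(q,[582,-10,76]);d=proj(q,[584,-256,46])
            if np.hypot(*(e[0]-p))<60 or np.hypot(*(e[0]-d))<15: print(n,nm,int(a),np.round(e[0],1),np.round(e[1],1),onz(q,e[0],76).round(1))
im=np.hstack([cv2.resize(c["image"][...,::-1],(400,300)),cv2.resize(s["image"][90:240,180:380,::-1],(400,300),interpolation=cv2.INTER_CUBIC)])
cv2.imwrite("pics/i.png",im)
E
```

```text
clock: 9.45
eef_pos: [585.9, -257.4, 22.5]
orientation: [-0.001, -3.141, -0.0]
wrist_force: [-0.6, 0.4, -0.3]
finger_gap: 0.899
gripper_force: 0.0
clock: 9.95
eef_pos: [584.7, -256.6, 122.6]
orientation: [-0.001, -3.138, -0.003]
wrist_force: [0.6, -1.4, 0.2]
finger_gap: 0.902
gripper_force: 0.0
clock: 10.45
eef_pos: [583.7, -56.0, 184.6]
orientation: [0.002, 3.139, -0.001]
wrist_force: [1.5, 0.6, -0.1]
finger_gap: 0.901
gripper_force: 0.0
clock: 10.95
eef_pos: [581.5, -11.7, 182.9]
orientation: [0.003, 3.141, -0.001]
wrist_force: [-0.1, 0.0, 0.9]
finger_gap: 1.003
gripper_force: 0.0
t 11.1 pos [581.4 -11.6 182.7] x [-1.     0.002  0.   ] z [-0. -0. -1.] F [-0.1  0.1 -0.4] gap 1.002 gf 0.0
need tool delta mm [ -0.6   1.7 121.7]
w blue 820 [259.9 192.6] [30.2 34.7] [581.2 -10.3  76. ]
w blue 167 [260.1 188.5] [102.5 118.2] [577.4 -10.2  76. ]
w white 7989 [259.7 186. ] [ 99.9 101.8] [575.1 -10.6  76. ]
t blue 2043 [352.5 186.5] [49.9 52.2] [ 572.2 -243.2   76. ]
t white 1357 [352.  186.7] [40.8 42.4] [ 571.7 -241.9   76. ]
s blue 146 [245.5 204.8] [37.2 43.4] [561.9  27.   76. ]
s blue 115 [244.9 190. ] [10.3 14.6] [582.2  -7.5  76. ]
s blue 1789 [287.8 133.3] [43.3 52.8] [ 565.4 -207.1   76. ]
s white 1175 [245.  194.5] [35.7 42. ] [575.9   3.3  76. ]
s white 1173 [287.6 133.7] [34.3 43.7] [ 565.3 -205.6   76. ]
```

View pics/i.png

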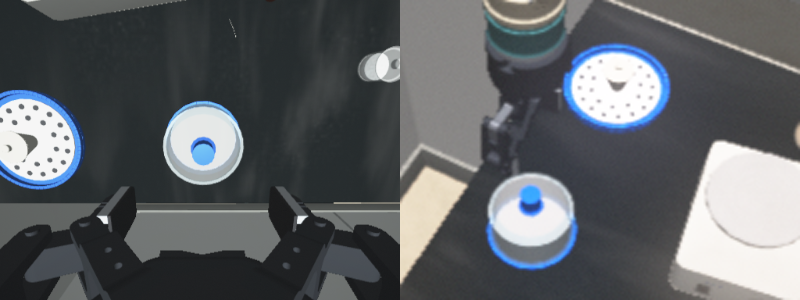

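The crucible stands upright in the middle of the plate. The cover's knob is at wrist pixel (260,193), about (581.5, -10.3). Descending on it, keeping the tips above the bell's 62 mm shoulder.

```bash
python3 -m pendant '[{"dx":0,"dy":0.0012,"dz":0.02,"ax":0,"ay":0,"az":0,"grip":0},{"dx":0,"dy":0.0012,"dz":0.05,"ax":0,"ay":0,"az":0,"grip":0},{"dx":0,"dy":0.0012,"dz":0.08,"ax":0,"ay":0,"az":0,"grip":0},{"dx":0,"dy":0.0012,"dz":0.1,"ax":0,"ay":0,"az":0,"grip":0.2},{"dx":0,"dy":0.0012,"dz":0.1,"ax":0,"ay":0,"az":0,"grip":0.3}]' >/dev/null
python3 -m pendant '[{"dx":0,"dy":0,"dz":0.004,"ax":0,"ay":0,"az":0,"grip":0.3},{"dx":0,"dy":0,"dz":0.008,"ax":0,"ay":0,"az":0,"grip":0.3},{"dx":0,"dy":0,"dz":0.012,"ax":0,"ay":0,"az":0,"grip":0.3},{"dx":0,"dy":0,"dz":0.015,"ax":0,"ay":0,"az":0,"grip":0.3},{"dx":0,"dy":0,"dz":0.015,"ax":0,"ay":0,"az":0,"grip":0.3}]'
python3 - <<'E'
from st import *
delta([582,-10.5,63])
c=capture("wrist");np.savez("pics/w7.npz",**c);b,w=masks(c["image"])
for a,e in blobs(b,100): print(int(a),np.round(e[0],1),np.round(e[1],1),onz(c,e[0],87).round(1))
cv2.imwrite("pics/j.png",c["image"][150:350,100:420,::-1])
E
```

```text
clock: 12.1
eef_pos: [581.2, -9.2, 67.8]
orientation: [-0.001, -3.141, 0.0]
wrist_force: [-0.9, 0.1, -0.1]
finger_gap: 0.701
gripper_force: 0.0
t 12.1 pos [581.2  -9.2  67.8] x [-1.     0.001  0.   ] z [-0. -0. -1.] F [-0.9  0.1 -0.1] gap 0.701 gf 0.0
need tool delta mm [-0.8 -1.3  4.8]
2967 [255.8 251.3] [53.8 70.9] [576.3 -10.4  87. ]
753 [  3.9 233.4] [23.8 83.9] [ 567.1 -128.    87. ]
412 [256.8 229.2] [158.5 184.9] [565.   -9.9  87. ]
```

View pics/j.png

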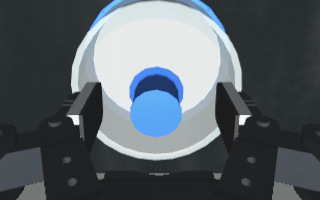

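The knob top is at full-image (256,263), about 1 mm off the finger midline. I'll correct that, go down 5 mm and close.

```bash
python3 -m pendant '[{"dx":-0.0005,"dy":-0.001,"dz":0.003,"ax":0,"ay":0,"az":0,"grip":0.3},{"dx":-0.0005,"dy":-0.001,"dz":0.005,"ax":0,"ay":0,"az":0,"grip":0.4},{"dx":-0.0005,"dy":-0.001,"dz":0.005,"ax":0,"ay":0,"az":0,"grip":0.55},{"dx":-0.0005,"dy":-0.001,"dz":0.005,"ax":0,"ay":0,"az":0,"grip":0.7},{"dx":-0.0005,"dy":-0.001,"dz":0.005,"ax":0,"ay":0,"az":0,"grip":0.85}]'
python3 -m pendant '[{"dx":0,"dy":0,"dz":0,"ax":0,"ay":0,"az":0,"grip":0.9},{"dx":0,"dy":0,"dz":0,"ax":0,"ay":0,"az":0,"grip":0.9},{"dx":0,"dy":0,"dz":0,"ax":0,"ay":0,"az":0,"grip":0.9},{"dx":0,"dy":0,"dz":0,"ax":0,"ay":0,"az":0,"grip":0.9},{"dx":0,"dy":0,"dz":0,"ax":0,"ay":0,"az":0,"grip":0.9}]'
```

```text
clock: 12.65
eef_pos: [581.7, -10.3, 63.1]
orientation: [-0.001, -3.141, 0.0]
wrist_force: [-1.7, 0.7, 2.7]
finger_gap: 0.271
gripper_force: 50.5
clock: 13.15
eef_pos: [581.7, -10.3, 63.0]
orientation: [-0.001, -3.141, 0.0]
wrist_force: [-2.3, -0.7, 5.0]
finger_gap: 0.268
gripper_force: 51.1
```

```bash
python3 -m pendant '[{"dx":0,"dy":0,"dz":-0.003,"ax":0,"ay":0,"az":0,"grip":0.9},{"dx":0,"dy":0,"dz":-0.008,"ax":0,"ay":0,"az":0,"grip":0.9},{"dx":0,"dy":0,"dz":-0.015,"ax":0,"ay":0,"az":0,"grip":0.9},{"dx":0,"dy":0,"dz":-0.03,"ax":0,"ay":0,"az":0,"grip":0.9},{"dx":0,"dy":0,"dz":-0.05,"ax":0,"ay":0,"az":0,"grip":0.9}]'
python3 -m pendant '[{"dx":0,"dy":0,"dz":-0.02,"ax":0,"ay":0,"az":0,"grip":0.9},{"dx":0,"dy":0,"dz":-0.04,"ax":0,"ay":0,"az":0,"grip":0.9},{"dx":0,"dy":0,"dz":-0.055,"ax":0,"ay":0,"az":0,"grip":0.9},{"dx":0,"dy":0,"dz":-0.06,"ax":0,"ay":0,"az":0,"grip":0.9},{"dx":0,"dy":0,"dz":-0.06,"ax":0,"ay":0,"az":0,"grip":0.9}]'
python3 - <<'E'
from st import *
delta([584,-256,173])
c=capture("wrist");s=capture("side");np.savez("pics/w8.npz",**c);np.savez("pics/s8.npz",**s)
u=proj(s,[582,-10,140]).astype(int)
a=s["image"][u[1]-75:u[1]+75,u[0]-100:u[0]+100,::-1]
cv2.imwrite("pics/k.png",np.hstack([cv2.resize(c["image"][...,::-1],(400,300)),cv2.resize(a,(400,300),interpolation=cv2.INTER_CUBIC)]))
E
```

```text
clock: 13.65
eef_pos: [580.8, -10.0, 112.5]
orientation: [-0.001, -3.139, -0.001]
wrist_force: [0.4, 0.5, -1.1]
finger_gap: 0.274
gripper_force: 50.8
clock: 14.15
eef_pos: [582.5, -10.3, 173.8]
orientation: [0.001, 3.139, -0.0]
wrist_force: [0.3, 0.1, -1.9]
finger_gap: 0.266
gripper_force: 50.8
t 14.15 pos [582.5 -10.3 173.8] x [-1.     0.    -0.002] z [ 0.002 -0.    -1.   ] F [ 0.3  0.1 -1.9] gap 0.266 gf 50.81896323506953
need tool delta mm [  -1.6 -245.7    0.9]
```

View pics/k.png

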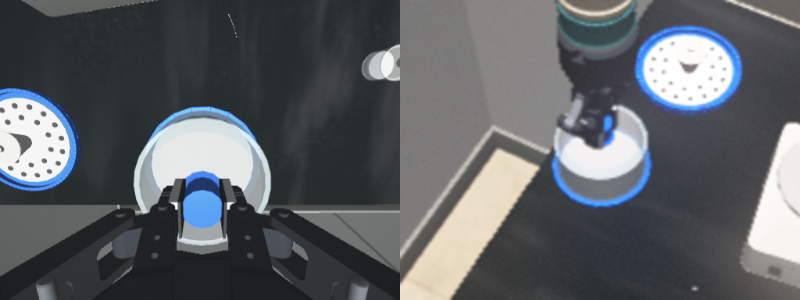

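The cover hangs level in the fingers and the crucible still stands. Carrying it over the dish.

```bash
python3 -m pendant '[{"dx":0,"dy":-0.015,"dz":0,"ax":0,"ay":0,"az":0,"grip":0.9},{"dx":0,"dy":-0.045,"dz":0,"ax":0,"ay":0,"az":0,"grip":0.9},{"dx":-0.001,"dy":-0.08,"dz":0,"ax":0,"ay":0,"az":0,"grip":0.9},{"dx":-0.002,"dy":-0.115,"dz":0,"ax":0,"ay":0,"az":0,"grip":0.9},{"dx":-0.002,"dy":-0.15,"dz":0,"ax":0,"ay":0,"az":0,"grip":0.9}]' >/dev/null
python3 -m pendant '[{"dx":0,"dy":-0.035,"dz":0,"ax":0,"ay":0,"az":0,"grip":0.9},{"dx":0,"dy":-0.065,"dz":0,"ax":0,"ay":0,"az":0,"grip":0.9},{"dx":0,"dy":-0.085,"dz":0,"ax":0,"ay":0,"az":0,"grip":0.9},{"dx":0,"dy":-0.096,"dz":0,"ax":0,"ay":0,"az":0,"grip":0.9},{"dx":0,"dy":-0.096,"dz":0,"ax":0,"ay":0,"az":0,"grip":0.9}]'
python3 -m pendant '[{"dx":0,"dy":0,"dz":0,"ax":0,"ay":0,"az":0,"grip":0.9},{"dx":0,"dy":0,"dz":0,"ax":0,"ay":0,"az":0,"grip":0.9},{"dx":0,"dy":0,"dz":0,"ax":0,"ay":0,"az":0,"grip":0.9},{"dx":0,"dy":0,"dz":0,"ax":0,"ay":0,"az":0,"grip":0.9},{"dx":0,"dy":0,"dz":0,"ax":0,"ay":0,"az":0,"grip":0.9}]'
python3 - <<'E'
from st import *
P=np.array([get_obs()["eef_pos"]]);delta([584.1,-256.5,75])
s=capture("side");t=capture("top");b,_=masks(s["image"])
for n,q in(("s",s),("t",t)):
    b,_=masks(q["image"]);p=proj(q,[584,-256,187])
    for a,e in blobs(b,30):
        if np.hypot(*(e[0]-p))<70: print(n,int(a),np.round(e[0],1),np.round(e[1],1))
delta([584.1,-256.5,75])
E
```

```text
clock: 15.25
eef_pos: [583.3, -257.3, 172.2]
orientation: [-0.003, -3.141, -0.001]
wrist_force: [-0.4, -0.0, -1.4]
finger_gap: 0.271
gripper_force: 50.9
clock: 15.75
eef_pos: [583.7, -255.6, 172.9]
orientation: [-0.001, 3.141, -0.0]
wrist_force: [-0.4, 1.2, -2.0]
finger_gap: 0.267
gripper_force: 50.9
t 15.75 pos [ 583.7 -255.6  172.9] x [-1. -0. -0.] z [ 0. -0. -1.] F [-0.4  1.2 -2. ] gap 0.267 gf 50.9499455353216
need tool delta mm [-0.3 -0.8 97.9]
s 1587 [287.7 129.5] [52.4 54.7]
t 192 [343.7 187.5] [31.5 43.8]
t 15.85 pos [ 583.7 -255.9  172.9] x [-1.  0. -0.] z [ 0. -0. -1.] F [ 0.4 -0.1 -2.3] gap 0.265 gf 50.95045286932873
need tool delta mm [-0.4 -0.6 97.9]
```

```bash
python3 -m pendant '[{"dx":0,"dy":-0.0005,"dz":0.015,"ax":0,"ay":0,"az":0,"grip":0.9},{"dx":0,"dy":-0.0005,"dz":0.035,"ax":0,"ay":0,"az":0,"grip":0.9},{"dx":0,"dy":-0.0005,"dz":0.055,"ax":0,"ay":0,"az":0,"grip":0.9},{"dx":0,"dy":-0.0005,"dz":0.075,"ax":0,"ay":0,"az":0,"grip":0.9},{"dx":0,"dy":-0.0005,"dz":0.085,"ax":0,"ay":0,"az":0,"grip":0.9}]'
python3 -m pendant '[{"dx":0,"dy":0,"dz":0.003,"ax":0,"ay":0,"az":0,"grip":0.9},{"dx":0,"dy":0,"dz":0.006,"ax":0,"ay":0,"az":0,"grip":0.9},{"dx":0,"dy":0,"dz":0.008,"ax":0,"ay":0,"az":0,"grip":0.9},{"dx":0,"dy":0,"dz":0.008,"ax":0,"ay":0,"az":0,"grip":0.9},{"dx":0,"dy":0,"dz":0.008,"ax":0,"ay":0,"az":0,"grip":0.9}]'
for i in 1 ; do python3 -m pendant '[{"dx":0,"dy":0,"dz":0.0005,"ax":0,"ay":0,"az":0,"grip":0.9},{"dx":0,"dy":0,"dz":0.001,"ax":0,"ay":0,"az":0,"grip":0.9},{"dx":0,"dy":0,"dz":0.0015,"ax":0,"ay":0,"az":0,"grip":0.9},{"dx":0,"dy":0,"dz":0.002,"ax":0,"ay":0,"az":0,"grip":0.9},{"dx":0,"dy":0,"dz":0.002,"ax":0,"ay":0,"az":0,"grip":0.9}]' | grep -E "pos|wrist"; done
```

```text
clock: 16.35
eef_pos: [581.7, -255.8, 84.5]
orientation: [-0.001, -3.138, -0.004]
wrist_force: [-0.7, 0.4, -3.1]
finger_gap: 0.269
gripper_force: 50.9
clock: 16.85
eef_pos: [584.2, -257.0, 80.6]
orientation: [0.001, 3.14, -0.001]
wrist_force: [0.3, -0.0, -2.0]
finger_gap: 0.265
gripper_force: 51.0
eef_pos: [583.5, -256.7, 77.7]
wrist_force: [-0.1, -0.3, -1.2]
```

```bash
for i in 1 2; do python3 -m pendant '[{"dx":0,"dy":0,"dz":0.0005,"ax":0,"ay":0,"az":0,"grip":0.9},{"dx":0,"dy":0,"dz":0.001,"ax":0,"ay":0,"az":0,"grip":0.9},{"dx":0,"dy":0,"dz":0.001,"ax":0,"ay":0,"az":0,"grip":0.9},{"dx":0,"dy":0,"dz":0.001,"ax":0,"ay":0,"az":0,"grip":0.9},{"dx":0,"dy":0,"dz":0.001,"ax":0,"ay":0,"az":0,"grip":0.9}]' | grep -E "pos|wrist"; done
```

```text
eef_pos: [583.6, -256.7, 76.8]
wrist_force: [0.7, 0.6, -1.6]
eef_pos: [583.7, -256.7, 75.8]
wrist_force: [0.5, 0.1, -2.0]
```

```bash
python3 -m pendant '[{"dx":0,"dy":0,"dz":0.0005,"ax":0,"ay":0,"az":0,"grip":0.9},{"dx":0,"dy":0,"dz":0.001,"ax":0,"ay":0,"az":0,"grip":0.9},{"dx":0,"dy":0,"dz":0.001,"ax":0,"ay":0,"az":0,"grip":0.9},{"dx":0,"dy":0,"dz":0.001,"ax":0,"ay":0,"az":0,"grip":0.9},{"dx":0,"dy":0,"dz":0.001,"ax":0,"ay":0,"az":0,"grip":0.9}]' | grep -E "pos|wrist"
```

```text
eef_pos: [583.8, -256.8, 75.1]
wrist_force: [-0.5, 0.5, 1.1]
```

```bash
python3 -m pendant '[{"dx":0,"dy":0,"dz":0.0005,"ax":0,"ay":0,"az":0,"grip":0.9},{"dx":0,"dy":0,"dz":0.0005,"ax":0,"ay":0,"az":0,"grip":0.9},{"dx":0,"dy":0,"dz":0.0005,"ax":0,"ay":0,"az":0,"grip":0.9},{"dx":0,"dy":0,"dz":0.0005,"ax":0,"ay":0,"az":0,"grip":0.9},{"dx":0,"dy":0,"dz":0.0005,"ax":0,"ay":0,"az":0,"grip":0.9}]' | grep -E "pos|wrist"
python3 -m pendant '[{"dx":0,"dy":0,"dz":0,"ax":0,"ay":0,"az":0,"grip":0.7},{"dx":0,"dy":0,"dz":0,"ax":0,"ay":0,"az":0,"grip":0.6},{"dx":0,"dy":0,"dz":0,"ax":0,"ay":0,"az":0,"grip":0.5},{"dx":0,"dy":0,"dz":0,"ax":0,"ay":0,"az":0,"grip":0.35},{"dx":0,"dy":0,"dz":0,"ax":0,"ay":0,"az":0,"grip":0.2}]'
python3 -m pendant '[{"dx":0,"dy":0,"dz":0,"ax":0,"ay":0,"az":0,"grip":0.2},{"dx":0,"dy":0,"dz":-0.01,"ax":0,"ay":0,"az":0,"grip":0.2},{"dx":0,"dy":0,"dz":-0.03,"ax":0,"ay":0,"az":0,"grip":0.2},{"dx":0,"dy":0,"dz":-0.06,"ax":0,"ay":0,"az":0,"grip":0.2},{"dx":0,"dy":0,"dz":-0.1,"ax":0,"ay":0,"az":0,"grip":0.2}]'
python3 -m pendant '[{"dx":0.03,"dy":0.01,"dz":-0.01,"ax":0,"ay":0,"az":0,"grip":0.2},{"dx":0.06,"dy":0.02,"dz":-0.02,"ax":0,"ay":0,"az":0,"grip":0.2},{"dx":0.06,"dy":0.02,"dz":-0.02,"ax":0,"ay":0,"az":0,"grip":0.2},{"dx":0.06,"dy":0.02,"dz":-0.02,"ax":0,"ay":0,"az":0,"grip":0.2},{"dx":0.06,"dy":0.02,"dz":-0.02,"ax":0,"ay":0,"az":0,"grip":0.2}]'
python3 - <<'E'
from st import *
c=capture("wrist");s=capture("side");delta([584,-256,173])
u=proj(s,[584,-256,40]).astype(int)
a=s["image"][u[1]-60:u[1]+60,u[0]-80:u[0]+80,::-1]
cv2.imwrite("pics/l.png",np.hstack([cv2.resize(c["image"][...,::-1],(400,300)),cv2.resize(a,(400,300),interpolation=cv2.INTER_CUBIC)]))
E
```

```text
eef_pos: [583.8, -256.8, 75.1]
wrist_force: [-1.9, 1.3, 4.9]
clock: 19.85
eef_pos: [583.5, -256.7, 73.9]
orientation: [-0.001, -3.141, -0.0]
wrist_force: [0.1, 0.2, -0.4]
finger_gap: 0.794
gripper_force: 0.0
clock: 20.35
eef_pos: [582.3, -256.0, 174.0]
orientation: [-0.001, -3.138, -0.003]
wrist_force: [0.1, 0.8, 0.4]
finger_gap: 0.799
gripper_force: 0.0
clock: 20.85
eef_pos: [524.3, -237.0, 194.5]
orientation: [0.001, 3.141, -0.001]
wrist_force: [0.4, 0.6, 0.6]
finger_gap: 0.796
gripper_force: 0.0
t 20.95 pos [ 524.3 -237.   194. ] x [-1.  0.  0.] z [-0.  0. -1.] F [-0.4 -0.1 -0.2] gap 0.798 gf 0.0
need tool delta mm [-59.7 -19.   21. ]
```

View pics/l.png

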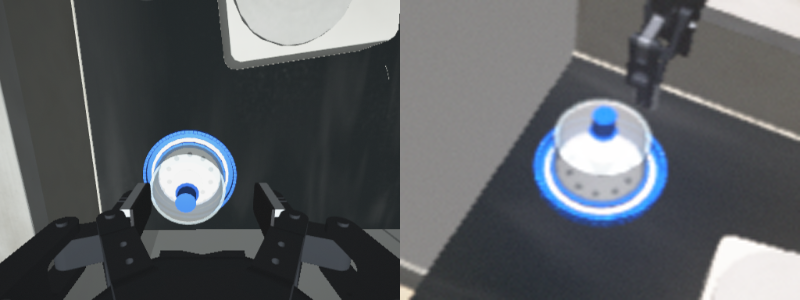

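The cover sits flat and concentric inside the rim, with an even white gap all round, and the gripper is clear of it. Handing in.

```bash
python3 -c "
from station import *
print(finish_job())"
```

```text
the job is handed in; nothing more can be done
None
```

The crucible stands upright in the middle of the plate, the cover sits flat inside the dish's rim over it, the weighing bottle was not touched, and the job was handed in at about 21 s.

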